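# Rack the glazed plaques by colour

## Robot

A 7-joint arm with a two-finger parallel gripper is mounted at the origin on the work surface. World frame = base frame: x ahead of the robot, y to its left, z up, the work surface at z = 0. Lengths are in mm, angles in degrees, forces in N, time in s.
With the tool pointing down it reaches from about 400 to 850 mm from the base axis. Payload 6.9 kg.
Tool frame: the origin (TCP) lies at the very end of the fingers, on their centre line; the grasp point (between the pads) lies 19 mm behind it; z points along the fingers, y is the line along which they close (so a half turn about z gives the same grasp; the last joint's range is limited). The gripper opens to 85 mm and grips with 20 to 120 N. Pads are 22 mm wide; open, the fingers measure 114 mm over their backs; the gripper's body (76 mm by 85 mm) begins 54 mm behind the grasp point. The pads swing forward as they close: fully open they stand 13 mm farther back than shut.
Start: joints at [-57.496, 29.078, -13.613, 85.955, 7.202, 65.827, -8.869], TCP at [278.49, 559.512, 197.175] pointing down, gripper open.
Joint ranges: [-176.47, 176.47], [-13.61, 117.27], [-81.72, 77.17], [0.22, 143.17], [-87.28, 267.28], [10, 112.55], [-165.47, 165.47]. Speed limits (degrees/s): [136.94, 136.94, 180, 180, 180, 180, 180].

## Interface

Orientations are given as a 3x3 rotation matrix whose columns are the frame's x, y, z axes.
In Python, from plant import robot, snapshot, camera_info gives the robot as it stands. Calls block until the motion is done:
- robot.reach(position, orientation): joint-space move of the TCP to a pose.
- robot.move_l(position, attitude=None, v=150, until_force=None): straight line of the TCP; attitude=None keeps the orientation; v is the mean speed in mm/s. With until_force (N) it stops when the force on the tool has changed by that much, and returns True; else False.
- robot.move_joints(angles): joint-space move.
- robot.command_gripper(opening, newtons=None): finger opening in mm; newtons is the grip in N (None keeps the last); returns when the fingers have stopped.
- robot.dwell(seconds).
- robot.ik(position, orientation): joint angles nearest the present ones, or None.
- robot.state(): the state.
- snapshot(name): name is "side" or "top" or "wrist"; returns the picture (480x640x3 uint8, blue, green, red); there is no depth.
- camera_info(name): a dict with "K" (3x3 intrinsics, pixels), "k1" (the pictures are not rectified: a ray, as slopes to the right and down, at radius r is drawn at 1 + k1 r^2 times it, then the intrinsics apply), "origin" and "orientation" of the camera in the world; the wrist camera has in their place "T_tool_cam" (4x4, takes a point from camera to tool coordinates, whose origin is the TCP and whose axes are the flange's). Camera axes: x right, y down, z forward; pixel columns grow to the right and rows downward; lengths in mm; the calibration is good to about 2 mm. A picture is of the moment at which its call begins: read the wrist's pose just before it. camera_info takes no time and is no camera call.
A pose or a line that the arm cannot do raises robot.PlanningError and nothing moves.
- robot.sign_off(): hands the job in; it is judged then, once.
The state is a dict: "time_s": time; "joints": joint angles; "joint_velocities": joint speeds; "joint_efforts": joint torques, N m; "position": TCP position; "ee_rot": TCP orientation; "contact_force": force on the tool from outside, world axes, zero at the start; "ft_torque": the same for the moment, N m; "gripper_width": finger opening in mm; "grip_force": force on a finger pad.
Only numpy, scipy, OpenCV 4.12 (cv2) and the standard library are available. Lean on these libraries where they do the work, as an engineer would, in place of code of your own. Each camera call takes 0.05 s, during which the arm holds its last target. There are 200 camera calls.

## Task

Stand the blue, green and yellow plaques upright in the drying rack, each in the slot marked with its own colour, bare clay edge down on the slot's floor and roughly centred along it; the green one is in the blue slot now and has to move over. Set them down without dropping them, and leave the white plaque and everything else where they are.

Things in the scene. Friction and masses are not known exactly. Their poses are not given: they have to be found in the camera images.
- plaque_blue: blue-glazed rectangular ceramic plaque, 120 mm long (its y), 90 mm high (its z), 12 mm thick (its x), about 0.26 kg; the lowest 12 mm, along one long edge, is bare red clay: the foot edge. Origin at the middle of the foot edge's underside; z points from the foot edge to the opposite (top) edge. At the start it leans on easel_a.
- plaque_green: green-glazed rectangular ceramic plaque, 105 mm long (its y), 100 mm high (its z), 12 mm thick (its x), about 0.26 kg; the lowest 12 mm, along one long edge, is bare red clay: the foot edge. Origin at the middle of the foot edge's underside; z points from the foot edge to the opposite (top) edge. At the start it stands upright in the rack, wrongly in the blue-marked slot.
- plaque_yellow: yellow-glazed rectangular ceramic plaque, 130 mm long (its y), 85 mm high (its z), 12 mm thick (its x), about 0.26 kg; the lowest 12 mm, along one long edge, is bare red clay: the foot edge. Origin at the middle of the foot edge's underside; z points from the foot edge to the opposite (top) edge. At the start it leans on easel_b.
- plaque_white: white-glazed rectangular ceramic plaque, 115 mm long (its y), 95 mm high (its z), 12 mm thick (its x), about 0.26 kg; the lowest 12 mm, along one long edge, is bare red clay: the foot edge. Origin at the middle of the foot edge's underside; z points from the foot edge to the opposite (top) edge. A bystander: it stands in the white-marked slot and stays there.
- slot_blue: the rack slot marked with blue paint patches at both its ends (on the base board and its end face). Origin on the slot's floor at its middle, 14 mm above the table; x across the slot, y along it, z up. The slot is 16 mm wide, between two pairs of upright round-topped wooden dowels (9 mm thick, standing 45 mm above the floor, at 33 mm either way along y). At the start the green plaque stands in it.
- slot_green: the rack slot marked with green paint patches at both its ends (on the base board and its end face). Origin on the slot's floor at its middle, 14 mm above the table; x across the slot, y along it, z up. The slot is 16 mm wide, between two pairs of upright round-topped wooden dowels (9 mm thick, standing 45 mm above the floor, at 33 mm either way along y). Empty at the start.
- slot_yellow: the rack slot marked with yellow paint patches at both its ends (on the base board and its end face). Origin on the slot's floor at its middle, 14 mm above the table; x across the slot, y along it, z up. The slot is 16 mm wide, between two pairs of upright round-topped wooden dowels (9 mm thick, standing 45 mm above the floor, at 33 mm either way along y). Empty at the start.
- slot_white: the rack slot marked with white paint patches at both its ends (on the base board and its end face). Origin on the slot's floor at its middle, 14 mm above the table; x across the slot, y along it, z up. The slot is 16 mm wide, between two pairs of upright round-topped wooden dowels (9 mm thick, standing 45 mm above the floor, at 33 mm either way along y). At the start the white plaque stands in it.
- rack: wooden dowel rack fixed to the table: board 210 mm (x) by 160 mm (y), 14 mm thick, with four parallel slots 50 mm apart along its x (the order of the colours varies); origin under the board's centre
- easel_a: dark steel two-prong drip easel on a 110 mm square plywood foot, fixed. The blue plaque's foot edge rests on a ledge 90 mm long, at x = +30 mm, 24 mm above the table, behind an 8 mm lip; it leans towards the easel's -x, 0.22 rad from vertical, on two prongs 10 mm wide at y = +-41 mm that reach 62 mm up its lower face; between them its face is free. Origin under the foot's centre, z up
- easel_b: dark steel two-prong drip easel on a 110 mm square plywood foot, fixed. The yellow plaque's foot edge rests on a ledge 90 mm long, at x = +30 mm, 24 mm above the table, behind an 8 mm lip; it leans towards the easel's -x, 0.3 rad from vertical, on two prongs 10 mm wide at y = +-41 mm that reach 62 mm up its lower face; between them its face is free. Origin under the foot's centre, z up
- tumbler: grey bisque tumbler, 68 mm wide, 100 mm tall, standing; origin under its base; bystander
- cone_1: ochre kiln cone, 34 mm wide at the foot, 66 mm tall; origin under its base; bystander
- cone_2: a second ochre kiln cone, like cone_1; bystander
- cone_3: a third ochre kiln cone, like cone_1; bystander
- sieve_bowl: aluminium sieve bowl, 130 mm wide, 55 mm tall; origin under its base; bystander
- paddle: hardwood stirring paddle lying flat, 245 mm long along x, up to 48 mm wide, 10 mm thick; origin at its underside; bystander
- glaze_jar: white glaze jar with black lid, 84 mm wide, 130 mm tall; origin under its base; bystander
Mind the look-alikes: they are no part of the job. There is more than one size of the plaque_green; the one meant has the size given above.

How it is judged:
By the outcome, as a careful person would: the job done as asked, in the order asked, and still so for the second after the job is handed in, with the robot touching nothing.
It also fails if it takes over 72 s, if anything falls off the work surface, if the arm or the gripper's body presses on something with over 40 N, if the wrist force passes 120 N, or if a joint passes its speed limit or range.

## Working session

There is one attempt and no reset: what is moved stays moved. The work goes in short steps, each a Python script; the robot and the scene stay as the last script left them, time stands still between calls to the robot, and variables do not carry over. Pictures are saved under pics/ and viewed, at most 10 in all, crops included, and the job is handed in when it is done.

```bash
mkdir -p pics; ls; python3 - <<'E'
from plant import robot, snapshot, camera_info
import cv2
for n in("side","top","wrist"):
    cv2.imwrite(f"pics/{n}0.png",snapshot(n)); print(n,camera_info(n))
print(robot.state())
E
```

```text
pics
side {'K': array([[507.63850442,   0.        , 319.19152724],
       [  0.        , 507.63850442, 246.55176834],
       [  0.        ,   0.        ,   1.        ]]), 'k1': 0.031115910941016803, 'origin': array([ -275.93292905, -1079.87688787,   767.64401846]), 'orientation': array([[ 0.79074797, -0.27502633,  0.5468804 ],
       [-0.61164595, -0.39093723,  0.68779162],
       [ 0.0246351 , -0.87836701, -0.47735156]])}
top {'K': array([[592.50327147,   0.        , 321.88392335],
       [  0.        , 592.50327147, 240.65549686],
       [  0.        ,   0.        ,   1.        ]]), 'k1': 0.058863802231147004, 'origin': array([ 274.05887919,  -39.27273925, 1979.64817064]), 'orientation': array([[-0.01574497, -0.99156928,  0.12861749],
       [-0.99982478,  0.0143109 , -0.01206651],
       [ 0.01012415, -0.12878494, -0.99162087]])}
wrist {'K': array([[363.47923974,   0.        , 313.79854034],
       [  0.        , 363.47923974, 246.47456813],
       [  0.        ,   0.        ,   1.        ]]), 'k1': -0.006624638194317608, 'T_tool_cam': array([[ 1.31105886e-04, -9.55752257e-01, -2.
[... 452 characters left out ...]
ies': array([-0.03604854, -0.10054632,  0.06194405, -0.22457844, -0.10950044,
        0.06588945, -0.05943756]), 'joint_efforts': array([-2.97833358e-03, -6.21002555e+01, -2.18979299e+00, -2.49834681e+01,
        1.26002304e-02,  9.14892240e-03, -1.19121907e-05]), 'position': array([278.36169843, 559.13753457, 196.53097122]), 'ee_rot': array([[-8.95252055e-01,  4.45559687e-01, -5.69307473e-04],
       [ 4.45560050e-01,  8.95251257e-01, -1.19546921e-03],
       [-2.29796555e-05, -1.32390693e-03, -9.99999123e-01]]), 'contact_force': array([ 0.3645771 , -0.09985251,  0.12342561]), 'ft_torque': array([-0.00303183, -0.01803243, -0.013926  ]), 'grip_force': 0.0, 'gripper_width': 85.45433118769598}
```

View pics/top0.png

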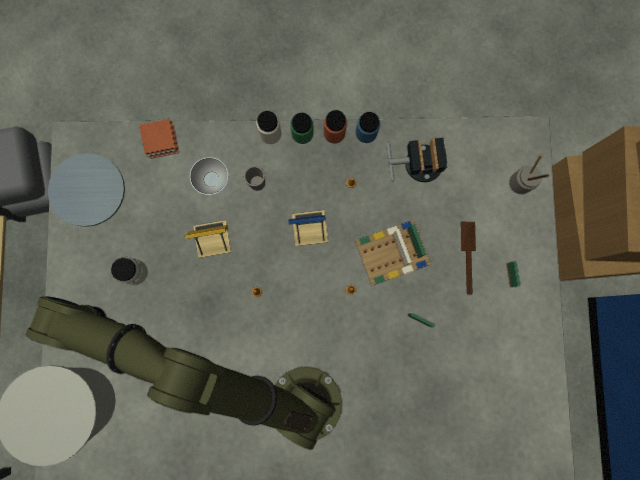

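View pics/side0.png

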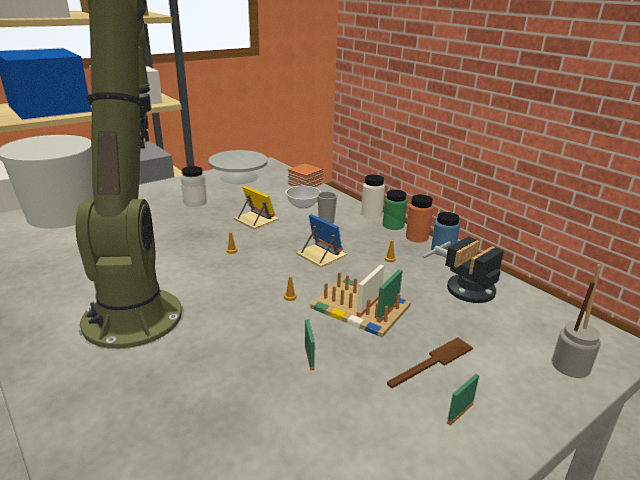

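Top view: the rack centre is near px (393,252), and its slots run green, yellow, white, blue from left to right. The green plaque is at about (417,238). The blue plaque is on easel_a near (308,217) and the yellow on easel_b near (208,231). The loose green plaques are decoys. Next I'll take close wrist looks at each station.

```bash
cat > h.py <<'E'
import numpy as np, cv2
from plant import robot, snapshot, camera_info
def cam(name, st=None):
    c=camera_info(name); K=c["K"]; k=c["k1"]
    if name=="wrist":
        T=c["T_tool_cam"]; R=st["ee_rot"]@T[:3,:3]; o=st["position"]+st["ee_rot"]@T[:3,3]
    else: R,o=c["orientation"],c["origin"]
    return K,k,R,o
def rays(px,K,k,R):
    p=cv2.undistortPoints(np.float64(px).reshape(-1,1,2),K,np.array([k,0,0,0])).reshape(-1,2)
    return np.c_[p,np.ones(len(p))]@R.T
def on_plane(px,z,C):
    K,k,R,o=C; d=rays(px,K,k,R); return o+d*((np.asarray(z)-o[2])/d[:,2])[:,None]
def project(P,C):
    K,k,R,o=C; rv=cv2.Rodrigues(R.T)[0]
    return cv2.projectPoints(np.float64(P).reshape(-1,1,3),rv,-R.T@o,K,np.array([k,0,0,0,0]))[0].reshape(-1,2)
def tool(xdir_deg,tilt=None):
    """tool down, x at a heading; tilt: (unit approach dir z), x kept horizontal"""
    a=np.radians(xdir_deg); x=np.array([np.cos(a),np.sin(a),0]); z=np.array([0,0,-1.]) if tilt is None else np.asarray(tilt,float)
    z=z-x*(x@z); z/=np.linalg.norm(z); return np.c_[x,np.cross(z,x),z]
E
python3 - <<'E'
from h import *
C=cam("top")
t=on_plane([[393,252],[308,224],[208,234]],[14,60,60],C); print(t.round(0))
for i,(p,a,n) in enumerate(zip([t[2],t[1],t[0]],[97,92,18],["yel","blu","rack"])):
    R=tool(a); pos=np.r_[p[:2]+R[:2,0]*35,250]
    robot.reach(pos,R); robot.dwell(0.2)
    s=robot.state(); im=snapshot("wrist"); cv2.imwrite(f"pics/{n}.png",im)
    np.savez(f"pics/{n}.npz",ee_rot=s["ee_rot"],position=s["position"])
    print(n,s["time_s"],s["joints"].round(0),s["position"].round(1))
ims=[cv2.imread(f"pics/{n}.png")[60:440,120:520] for n in("yel","blu")]
cv2.imwrite("pics/eas.png",np.hstack(ims))
E
```

```text
[[ 487. -300.   14.]
 [ 579.  -18.   60.]
 [ 550.  308.   60.]]
yel 1.6583 [-36.  29.   2.  78.  -1.  74. -26.] [544.9 344.3 249.8]
blu 3.15 [-9. 23.  7. 88. -3. 69.  1.] [577.7  18.6 249.8]
rack 4.5917 [  9.  26.  28.  86. -13.  71. -33.] [ 521.5 -287.7  249.9]
```

View pics/rack.png

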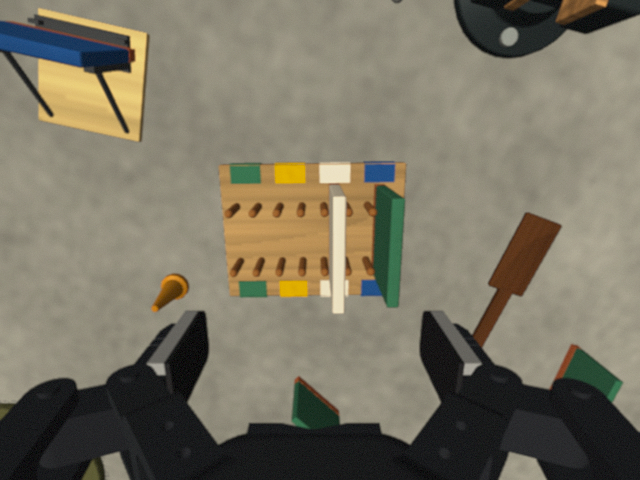

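View pics/eas.png

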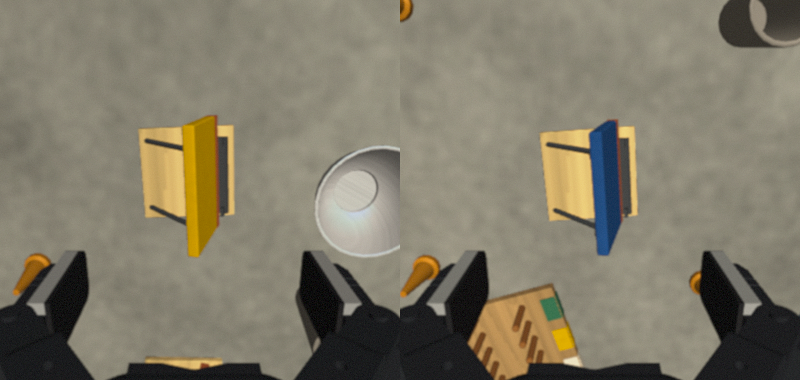

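Rack view (wrist): the board spans about (219,162) to (407,297). The patches run green x≈245, yellow 290, white 335, blue 380, with green and white plaques in the blue and white slots. Easel crops: both plaques lean left in the image, towards the robot, with the clay foot to the right. Next I'll fit the poses.

```bash
cat > fit.py <<'E'
from h import *
from scipy.optimize import minimize, least_squares
HSV={"green":((60,80,30),(90,255,255)),"blue":((100,150,30),(125,255,255)),"yellow":((20,170,60),(32,255,255))}
DIM={"green":(105,100),"blue":(120,90),"yellow":(130,85)}
def mask(im,c): return cv2.inRange(cv2.cvtColor(im,cv2.COLOR_BGR2HSV),*HSV[c])
def pick(m,near):
    n,l,s,ce=cv2.connectedComponentsWithStats(m)
    i=min((i for i in range(1,n) if s[i,4]>400),key=lambda i:np.hypot(*(ce[i]-near))); return (l==i).astype(np.uint8)*255
def axes(yaw,tilt):   # columns x,y,z of the plaque
    c,s=np.cos(yaw),np.sin(yaw); ex=np.array([c,s,0]); ez=np.array([0,0,1.])
    return np.c_[np.cos(tilt)*ex+np.sin(tilt)*ez,[-s,c,0],np.cos(tilt)*ez-np.sin(tilt)*ex]
def fit_plaque(m,C,c,z0,tilt,p0,free_tilt=False):
    L,H=DIM[c]; M=cv2.GaussianBlur(m,(0,0),1).astype(float)
    B=np.array([[x,y,z] for x in(-6,6) for y in(-L/2,L/2) for z in(12,H)])
    def cost(q):
        t=q[3]/30 if free_tilt else tilt
        P=B@axes(q[2]/30,t).T+[q[0],q[1],z0+6*np.sin(t)]
        h=cv2.convexHull(np.float32(project(P,C))); im=np.zeros((m.shape[0]*4,m.shape[1]*4),np.uint8)
        cv2.fillConvexPoly(im,np.round((h*4+1.5)*16).astype(int),255,shift=4)
        im=cv2.GaussianBlur(cv2.resize(im,m.shape[::-1],interpolation=cv2.INTER_AREA),(0,0),1)
        return np.sum((im-M)**2)/255**2
    q=np.array([p0[0],p0[1],p0[2]*30]+([tilt*30] if free_tilt else []))
    for d in (8,2):
        sim=np.vstack([q]+[q+d*e for e in np.eye(len(q))])
        r=minimize(cost,q,method="Nelder-Mead",options=dict(initial_simplex=sim,xatol=.02,fatol=.05,maxiter=300)); q=r.x
    return np.r_[q[:2],np.degrees(q[2:]/30)],r.fun
def fit_rack(im,C,guess=(487,-300),yaw0=-72):
    """patch centres on z=14 -> slot lines; returns origin, yaw(deg), residuals"""
    hsv=cv2.cvtColor(im,cv2.COLOR_BGR2HSV); pts=[]
    for c in("green","yellow","blue"):
        n,l,s,ce=cv2.connectedComponentsWithStats(mask(im,c))
        for i in range(1,n):
            if 100<s[i,4]<900: pts.append((c,*on_plane([ce[i]],[14],C)[0][:2],s[i,4],*ce[i]))
    return pts
E
python3 - <<'E'
from fit import *
ld=lambda n:(cv2.imread(f"pics/{n}.png"),cam("wrist",dict(np.load(f"pics/{n}.npz"))))
im,C=ld("rack")
for p in fit_rack(im,C): print(p[0],np.round(p[1:],1))
m=pick(mask(im,"green"),(390,245)); c0=on_plane([[390,245]],[60],C)[0]
print("green",c0.round(),fit_plaque(m,C,"green",14,0,(c0[0],c0[1],np.radians(-72))),fit_plaque(m,C,"green",14,0,(c0[0],c0[1],np.radians(-72)),True))
for n,c,t,px in(("yel","yellow",.3,(320,245)),("blu","blue",.22,(325,247))):
    im,C=ld(n); m=pick(mask(im,c),px); c0=on_plane([px],[60],C)[0]
    for f in(False,True): print(c,c0.round(),m.sum()/255,fit_plaque(m,C,c,24,t,(c0[0],c0[1],np.radians(5)),f))
# rack board on z=14 : orthophoto in guessed rack frame (0.5 mm/px)
im,C=ld("rack"); a=np.radians(-72); ex=np.array([np.cos(a),np.sin(a)]); ey=np.array([-ex[1],ex[0]])
u,v=np.meshgrid(np.arange(-130,130,.5),np.arange(110,-110,-.5))
P=np.stack([487+u*ex[0]+v*ey[0],-300+u*ex[1]+v*ey[1],np.full(u.shape,14.)],-1).reshape(-1,3)
q=project(P,C).astype(np.float32).reshape(*u.shape,2)
cv2.imwrite("pics/ortho.png",cv2.remap(im,q[...,0],q[...,1],cv2.INTER_CUBIC))
E
```

```text
green [ 527.4 -204.1  459.   245.1  174.4]
green [ 395.8 -248.9  379.   252.6  288.9]
yellow [ 544.3 -250.9  661.   289.6  173. ]
yellow [ 412.6 -295.7  483.   293.   288. ]
blue [ 576.2 -345.8  443.   379.3  172.4]
blue [ 442.3 -386.2  229.   370.6  288. ]
green [ 511. -375.   60.] (array([ 514.74850529, -366.57795731,  -69.75124277]), np.float64(218.5758861976163)) (array([ 515.41036342, -369.52281441,  -70.32246112,    2.43377921]), np.float64(73.73422529796233))
yellow [555. 309.  60.] 3905.0 (array([569.72101024, 315.64944509,   8.68808472]), np.float64(114.67846212995002))
yellow [555. 309.  60.] 3905.0 (array([568.37790033, 315.34552037,   8.92331609,  15.72517606]), np.float64(69.59598615916956))
blue [590. -20.  60.] 2874.0 (array([602.41039934, -12.45304008,   4.45380052]), np.float64(267.14612841214915))
blue [590. -20.  60.] 2874.0 (array([599.54972534, -12.4209532 ,   5.12059517,   9.77452274]), np.float64(99.81050365244137))
```

View pics/ortho.png

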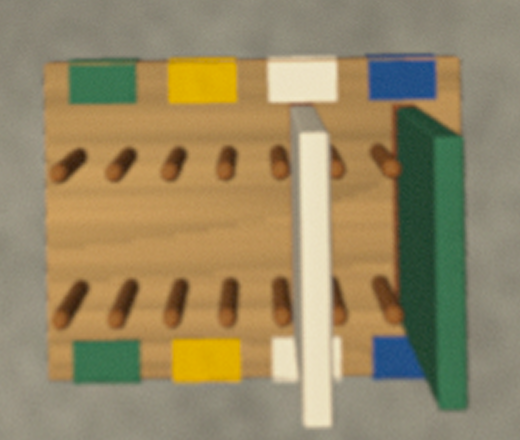

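The patch spacing measures 149.9 and 49.8 mm against 150 and 50 expected, so the rack yaw is about -71°. I'll take one look with the tool turned 180° to cancel any camera-mount bias, because the slot has only ±2 mm of play.

```bash
python3 - <<'E'
from fit import *
R=tool(199); c=np.array([486,-297.]); 
robot.reach(np.r_[c+R[:2,0]*35,250],R); robot.dwell(0.2)
s=robot.state(); im=snapshot("wrist"); cv2.imwrite("pics/rack2.png",im); C=cam("wrist",s)
np.savez("pics/rack2.npz",ee_rot=s["ee_rot"],position=s["position"])
print(s["time_s"],s["joints"].round(),s["position"].round(1))
for p in fit_rack(im,C): print(p[0],np.round(p[1:],1))
g=project([[515,-368,60]],C)[0]; m=pick(mask(im,"green"),g)
for f in(False,True): print(fit_plaque(m,C,"green",14,0,(515,-368,np.radians(-71)),f),m.sum()/255)
E
```

```text
6.9583 [ 74.  32. -70.  92.  31.  78. 108.] [ 453.  -308.2  249.9]
green [ 266.1 -355.   774.   329.8   12.6]
green [ 396.5 -248.7  483.   380.   174. ]
green [ 528.1 -203.5  379.   373.8  288.9]
yellow [ 411.7 -296.3  657.   335.2  172.9]
yellow [ 543.3 -251.4  483.   333.   288. ]
blue [ 444.7 -390.5  441.   245.8  173.4]
blue [ 574.8 -338.4  185.   257.6  289.1]
(array([ 515.08970585, -366.49929237,  -72.7305898 ]), np.float64(230.74755863129565)) 2787.0
(array([ 516.15921826, -369.15515728,  -72.11003169,    2.43944848]), np.float64(87.8561630142253)) 2787.0
```

Both views agree to within 1 mm: green slot (462.0,-226.3), yellow (478.0,-273.6), blue (510.4,-368.2), yaw -71.1°. Green moves first.

```bash
cat > act.py <<'E'
from h import *
import sys
SLOT=dict(green=(461.95,-226.3),yellow=(478.0,-273.6),blue=(510.4,-368.2)); HEAD=18.9
def rep(t):
    s=robot.state(); print(t,round(s["time_s"],2),s["position"].round(1),"F",s["contact_force"].round(1),"w",round(s["gripper_width"],1),"g",round(s["grip_force"],1)); return s
def place(slot,zfoot,tilt=0,tz=None):
    """zfoot: TCP z with the foot on the slot floor. Starts above, plaque gripped."""
    x,y=SLOT[slot]
    early=robot.move_l([x,y,zfoot+6],v=90,until_force=15)
    s=rep("down")
    if early: print("EARLY CONTACT"); sys.exit()
    hit=robot.move_l([x,y,zfoot-5],v=20,until_force=5); rep(f"floor {hit}")
E
python3 - <<'E'
from act import *
R=tool(HEAD)
robot.command_gripper(36,60)
robot.move_joints([9,26,28,86,-13,71,-33])
robot.reach([515.2,-366.6,200],R)
hit=robot.move_l([515.2,-366.6,82],v=120,until_force=10); rep(f"at {hit}")
if hit: sys.exit()
robot.command_gripper(5,60); rep("grip")
robot.move_l([515.2,-366.6,150],v=120); robot.dwell(.1);rep("lift")
robot.move_l([515.2,-366.6,200],v=150)
robot.move_l([*SLOT["green"],200],v=180); robot.dwell(.2);rep("over")
s=robot.state(); cv2.imwrite("pics/over_g.png",snapshot("wrist")); cv2.imwrite("pics/over_gs.png",snapshot("side"))
E
```

```text
at False 11.27 [ 515.7 -367.    82.9] F [0.1 0.6 0.1] w 35.8 g 0.0
grip 11.67 [ 515.3 -366.6   82.2] F [-0.6 -0.  -0.7] w 5.0 g 0.0
lift 12.48 [ 514.7 -366.1  148.9] F [-0.9  0.2 -0.6] w 5.1 g 0.0
over 14.15 [ 462.  -227.3  199.8] F [ 0.6  0.1 -0.3] w 5.1 g 0.0
```

The gripper closed to 5 mm with no force, so it holds nothing. I'll look.

```bash
python3 - <<'E'
import cv2,numpy as np
a=cv2.imread("pics/over_g.png"); b=cv2.imread("pics/over_gs.png")[220:380,260:460]
cv2.imwrite("pics/v1.png",np.hstack([a[::1,100:540][:480],cv2.resize(b,None,fx=1.8,fy=3)[:480]]))
E
```

```text
(no output)
```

View pics/v1.png

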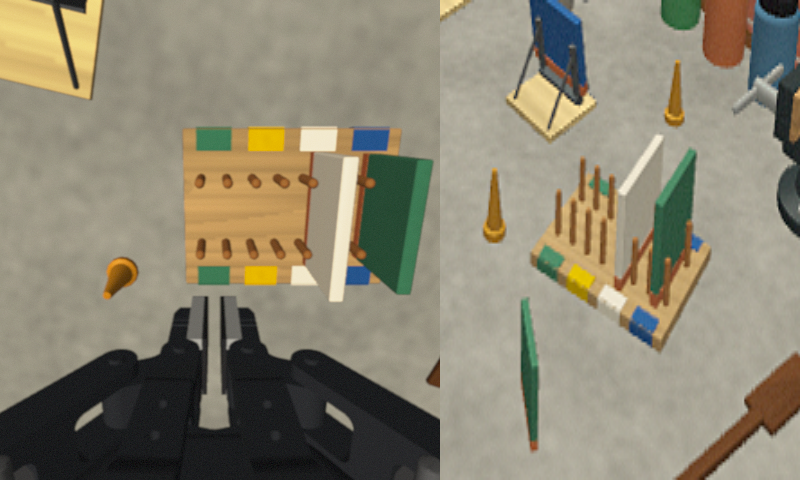

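The plaque still stands in the blue slot. I'll refit it from this view to see where it really is.

```bash
python3 - <<'E'
from fit import *
import fit
st=robot.state(); C=cam("wrist",st); im=cv2.imread("pics/over_g.png")
for nm,im,C in(("now",im,C),("rack",cv2.imread("pics/rack.png"),cam("wrist",dict(np.load("pics/rack.npz")))),("rack2",cv2.imread("pics/rack2.png"),cam("wrist",dict(np.load("pics/rack2.npz"))))):
    m=pick(mask(im,"green"),project([[515,-368,70]],C)[0])
    q,f=fit_plaque(m,C,"green",14,0,(515,-368,np.radians(-71)),True); print(nm,q.round(2),round(f),m.sum()/255)
    P=np.array([[x,y,z] for z in(12,100) for x,y in((-6,-52.5),(6,-52.5),(6,52.5),(-6,52.5))])
    for t,col in((0,(0,0,255)),(q[3],(255,255,255))):
        W=P@axes(np.radians(q[2]),np.radians(t)).T+[q[0],q[1],14]
        h=np.round(project(W,C)).astype(int)
        cv2.polylines(im,[h[4:]],True,col,1); cv2.polylines(im,[h[:4]],True,col,1)
    for p in project([[515.2,-366.6,114],[515.2,-366.6,14]],C).round().astype(int): cv2.drawMarker(im,tuple(int(v) for v in p),(255,0,255),0,6)
    cv2.imwrite(f"pics/d_{nm}.png",im)
g=project([[515,-368,60]],cam("top"))[0].round().astype(int); print(g)
a=cv2.imread("pics/d_now.png")[140:310,400:560]; b=cv2.imread("pics/d_rack2.png"); p=project([[515,-368,60]],C)[0].astype(int)
b=b[max(p[1]-90,0):p[1]+90,max(p[0]-80,0):p[0]+80]
cv2.imwrite("pics/v2.png",np.hstack([cv2.resize(a,(400,425)),cv2.resize(b,(400,425))]))
E
```

```text
now [ 516.49 -369.98  -70.46    3.6 ] 273 7206.0
rack [ 515.92 -369.41  -70.4     2.5 ] 73 2779.0
rack2 [ 518.56 -370.01  -72.1     2.46] 88 2787.0
[415 242]
```

View pics/v2.png

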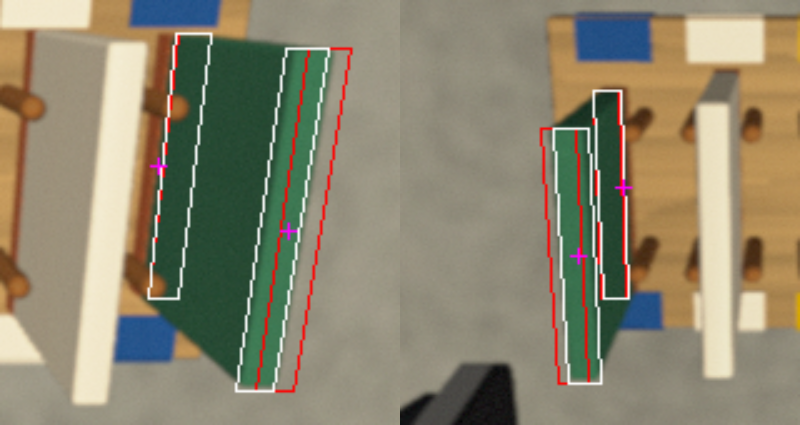

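The model lines up: the plaque is at the grasp line with its top at 114 mm. In the wrist pictures, though, the closed fingertips appear at row ~296 rather than ~267. From the known opening, I place the real tips about 30 mm short of the stated TCP, which explains the miss. I'll check that by touching bare table.

```bash
python3 - <<'E'
from act import *
robot.move_l([525,-145,150],v=200)
e=robot.move_l([525,-145,12],v=120,until_force=8); rep(f"fast {e}")
if not e:
    e=robot.move_l([525,-145,-45],v=25,until_force=4); rep(f"slow {e}")
robot.move_l([525,-145,110],v=200); rep("up")
E
```

```text
fast False 16.27 [ 525.5 -145.2   12.7] F [-0.5  0.1  0.1] w 5.4 g 0.0
slow True 17.91 [ 525.  -145.   -33.8] F [-0.6 -0.4  5.7] w 5.0 g 3.2
up 18.78 [ 524.3 -144.6  109. ] F [ 0.1 -0.4 -1.2] w 5.0 g 0.0
```

Confirmed: the fingertips end 33.5 mm before the reported TCP. I'll compensate for that along the tool axis and grasp green again.

```bash
cat >> act.py <<'E'
D=33.5                      # measured: fingers end this far short of the reported TCP
def tcp(tip,R): return np.asarray(tip,float)+D*R[:,2]
def leave(slot,z):
    x,y=SLOT[slot]; robot.command_gripper(34); robot.move_l([x,y,z+70],v=180); rep("left")
E
python3 - <<'E'
from act import *
R=tool(HEAD); g=(515.2,-366.6); zt=86-D
robot.command_gripper(36,60)
robot.move_l([525,-145,170],R,v=250)
robot.move_l([*g,140],v=250)
hit=robot.move_l([*g,zt],v=120,until_force=10); rep(f"at {hit}")
if hit: sys.exit()
robot.command_gripper(5,60); s=rep("grip")
if s["gripper_width"]<9: sys.exit()
robot.move_l([*g,zt+115],v=160); rep("lift")
robot.move_l([*SLOT["green"],zt+115],v=200); robot.dwell(.1)
cv2.imwrite("pics/over_g2.png",snapshot("wrist"))
place("green",zt)
E
```

```text
at False 21.49 [ 515.7 -366.8   53.3] F [-0.5 -0.4 -0. ] w 35.7 g 0.0
grip 21.82 [ 515.8 -367.3   53.6] F [ 0.3 -0.5  5.7] w 10.6 g 59.4
lift 22.69 [ 514.6 -365.9  166.2] F [-0.5  0.8 -3.1] w 11.1 g 58.8
down 25.1 [ 462.3 -226.5   59. ] F [ 0.3 -1.  -1.5] w 10.3 g 58.8
floor True 25.48 [ 462.4 -226.7   53.5] F [ 0.2 -0.4  5.1] w 10.8 g 59.9
```

Green reached the floor at the expected height, 53.5. I'll release it and fetch blue with the tool tilted along its plane.

```bash
cat >> act.py <<'E'
from fit import axes
def fetch(o,yaw,tilt,s,slot,back=70):
    """grip a leaning plaque, tips s mm from its foot, and bring it over the slot"""
    A=axes(np.radians(yaw),tilt); R=tool(yaw+90,-A[:,2]); tip=np.array([*o,24+6*np.sin(tilt)])+s*A[:,2]
    p=tcp(tip,R); up=p+back*A[:,2]
    robot.reach(up,R)
    hit=robot.move_l(p,v=120,until_force=8); rep(f"at {hit}")
    if hit: robot.move_l(up,v=100); sys.exit()
    robot.command_gripper(5,60); st=rep("grip")
    if st["gripper_width"]<9: sys.exit()
    robot.move_l(p+40*A[:,2],v=130); q=robot.state()["position"]
    robot.move_l([q[0],q[1],200],v=200); st=rep("lift")
    robot.reach([*SLOT[slot],190],tool(HEAD)); robot.dwell(.2); rep("over")
E
python3 - <<'E'
from act import *
leave("green",53)
robot.command_gripper(50,60)
fetch((602.3,-12.45),4.7,.22,62,"blue")
cv2.imwrite("pics/over_b.png",snapshot("wrist"))
place("blue",76-D)
E
```

```text
left 26.37 [ 461.8 -225.9  122.6] F [-0.4  0.5 -0.4] w 33.9 g 0.0
at False 28.34 [596.2 -13.5  53.4] F [ 0.3  0.9 -0.5] w 49.7 g 0.0
grip 28.77 [597.  -13.   54.2] F [-0.4  0.2  6.1] w 11.1 g 59.7
lift 29.93 [586.6 -13.5 197.9] F [ 0.   0.1 -3.9] w 10.9 g 58.8
over 31.48 [ 511.2 -366.9  190.1] F [-1.2  0.3 -2.8] w 10.6 g 58.8
down 33.25 [ 510.7 -368.5   49.1] F [ 0.8  0.  -2.7] w 10.7 g 58.8
floor True 33.59 [ 511.2 -368.4   44.9] F [0.3 1.  4.2] w 10.9 g 59.8
```

Blue reached the floor 2 mm above nominal, well below the dowel tops. I'll release it and fetch yellow.

```bash
python3 - <<'E'
from act import *
leave("blue",45)
robot.move_l([*SLOT["blue"],190],v=220)
cv2.imwrite("pics/after_b.png",snapshot("wrist"))
robot.command_gripper(50,60)
fetch((569.6,315.6),8.8,.3,62,"yellow")
cv2.imwrite("pics/over_y.png",snapshot("wrist")); cv2.imwrite("pics/over_ys.png",snapshot("side"))
a=cv2.imread("pics/after_b.png")[40:440,100:540]; b=cv2.imread("pics/over_y.png")[40:440,180:540]
cv2.imwrite("pics/v3.png",np.hstack([a,b]))
E
```

```text
left 34.48 [ 510.4 -367.9  114.8] F [ 0.5  0.5 -0.3] w 34.1 g 0.0
at False 38.48 [561.5 314.3  53.3] F [ 0.9 -0.1  0. ] w 49.8 g 0.0
grip 38.91 [561.6 314.7  54.1] F [-2.2 -0.6  6.4] w 10.7 g 59.7
lift 40.06 [548.7 312.  198. ] F [ 0.6 -0.6 -3.1] w 10.4 g 59.1
over 42.37 [ 478.4 -272.9  189.9] F [-0.7 -0.2 -2.3] w 10.7 g 59.2
```

View pics/v3.png

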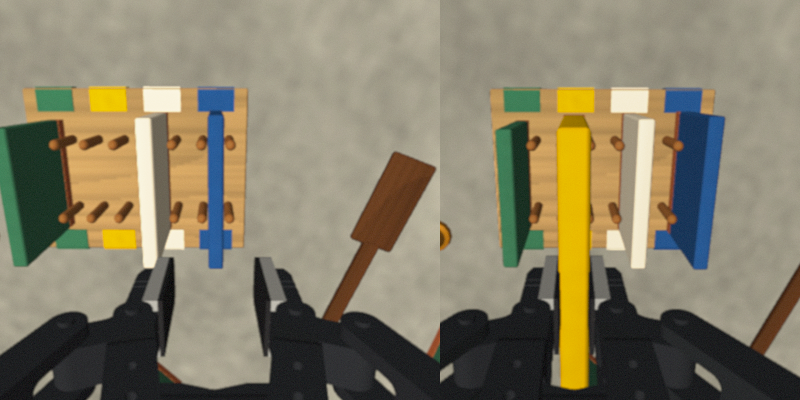

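Green and blue stand in their own slots, and yellow hangs straight above the yellow slot. I'll place it.

```bash
python3 - <<'E'
from act import *
place("yellow",44.5)
leave("yellow",45)
R=tool(HEAD); robot.move_l(np.r_[np.array([486.2,-297])+R[:2,0]*35,250],v=220); robot.dwell(.3); s=rep("look")
im=snapshot("wrist"); cv2.imwrite("pics/fin.png",im); sd=snapshot("side"); C=cam("wrist",s)
from fit import fit_plaque,mask,pick
ex=np.array([.3239,-.9461]); ey=np.array([.9461,.3239])
for c in SLOT:
    x,y=SLOT[c]; m=pick(mask(im,c),project([[x,y,70]],C)[0]); q,f=fit_plaque(m,C,c,14,0,(x,y,np.radians(-71)),True)
    d=q[:2]-SLOT[c]; print(c,"across",round(d@ex,1),"along",round(d@ey,1),"yaw",q[2].round(1),"tilt",q[3].round(1),round(f))
cv2.imwrite("pics/v4.png",np.hstack([im[100:400,180:460],cv2.resize(sd[240:340,290:430],(420,300))]))
E
```

```text
down 44.17 [ 478.3 -273.8   51. ] F [ 0.3 -0.1 -2. ] w 10.7 g 59.2
floor True 44.54 [ 478.5 -273.8   45.4] F [-0.3  0.9  4.3] w 10.8 g 60.3
left 45.43 [ 477.9 -273.1  114.5] F [-0.5  0.4  0.4] w 34.1 g 0.0
look 46.52 [ 518.9 -285.4  249.3] F [ 0.5 -0.6  0.5] w 33.9 g 0.0
green across -2.8 along -1.0 yaw -71.5 tilt -2.4 273
yellow across -0.8 along 16.4 yaw -70.9 tilt -0.1 568
blue across 3.0 along -0.3 yaw -70.8 tilt 3.4 230
```

View pics/v4.png

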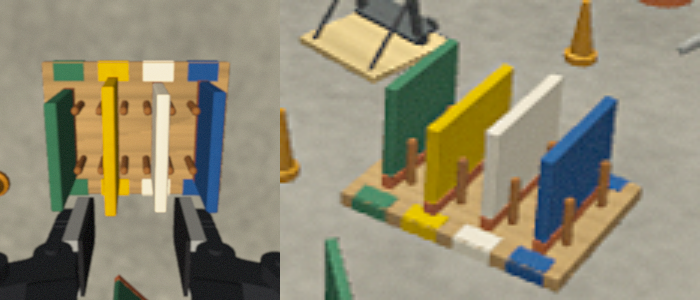

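All four plaques stand in their own slots with clay edges down. The yellow fit's 16 mm along-slot offset probably comes from its mask merging with the paint patch, so I'll check its near top edge directly before handing in.

```bash
python3 - <<'E'
from act import *
from fit import mask
C=cam("wrist",robot.state()); im=cv2.imread("pics/fin.png"); m=mask(im,"yellow")[:, 280:302]
r=np.where(m.any(1))[0]; b=r.max(); c=280+np.where(m[b-2])[0].mean()
P=on_plane([[c,b+.5]],[99],C)[0][:2]-SLOT["yellow"]; al=P@np.array([.9461,.3239])
print("near end along",al.round(1),"-> centre offset",(al+65).round(1))
if abs(al+65)<6: print(robot.sign_off())
E
```

```text
near end along -63.6 -> centre offset 1.4
the job is handed in; nothing more can be done
None
```

The blue, green and yellow plaques now stand in their own colour slots, clay edge down and within about 1.5 mm of centre along the slot; I handed the job in at about 47 s, and the white plaque is still in its slot.

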